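# Earth the fingertip, then tap-test the piezo cell

## Task

Tap-test the piezo cell without giving it a static shock: first rest the closed fingertips lightly on the brass earth button for about half a second and lift off again, then rest them just as lightly on the middle of the piezo cell's disc for about half a second, and withdraw clear of everything. Never touch the red trip button, press neither the earth button nor the cell's sprung stage down to its stop, pick nothing up, and leave the cell lying on its stage and all the other things where they are.

Things in the scene. Friction and masses are not known exactly. Their poses are not given: they have to be found in the camera images.
- earth_button_top (a point): Centre of the flat top of the brass (gold-coloured) earth button: a round cap, 38 mm across, on a fixed black round base 72 mm across. Top 45 mm above the table. The cap sinks straight down on a spring: it starts to move at about 1.5 N, then 0.4 N per mm, to a stop at 12 mm. Touch here first, from above.
- earth_button (a joint): How far the brass earth button is pressed down, m: 0 up (rest), 0.012 at its stop.
- trip_button_top (a point): Centre of the flat top of the red trip button: the same shape and size as the earth button (cap 38 mm across, black base 72 mm across, top 45 mm above the table) but with a red plastic cap. It must not be touched.
- trip_button (a joint): How far the red trip button is pressed down, m: 0 up (rest).
- piezo_spot (a point): Centre of the top face of the piezo cell, a flat round disc: a brass plate 54 mm across and 7 mm thick under a clear disc 49 mm across with a black ring in its middle, 13.5 mm thick in all, with two thin stray wires (blue and red, soft, they may be brushed). It lies loose on the sprung stage, top face about 46 mm above the table. Touch here second, from above, within about 15 mm of the centre. z axis up.
- stage_top (a point): Centre of the upper face of the sprung stage: an aluminium plate 76 mm across with a rim 4 mm high, 33 mm above the table, on a fixed grey round base 80 mm across. The cell lies on it inside the rim.
- stage (a joint): How far the stage is pressed down, m: 0 up (rest, also with the cell on it), 0.012 at its stop. With the cell on it, it starts to sink at about 1 N, then 0.4 N per mm.
- cell_mid (a point): Centre of a green and gold AA cell standing upright, 15 mm across, 51 mm tall. Leave alone.
- vial_mid (a point): Centre of a clear vial with a red cap standing upright, 22 mm across, 52 mm tall. Leave alone.
- spool_mid (a point): Centre of a green solder spool standing on its flange, 49 mm across, 29 mm tall. Leave alone.
- battery_mid (a point): Centre of a dark block battery lying flat, 26x50 mm, 18 mm tall. Leave alone.
- eraser_block_mid (a point): Centre of a white eraser lying flat, 19x42 mm, 11 mm tall. Leave alone.
- valve_mid (a point): Centre of a small black hand valve with a blue knob, 20x51 mm, 42 mm tall. Leave alone.

How it is judged:
By the outcome, as a careful person would: the job done as asked, in the order asked, and still so for the second after the job is handed in, with the robot touching nothing.
It also fails if it takes over 48 s, if anything falls off the work surface, if the arm or the gripper's body presses on something with over 40 N, if the wrist force passes 120 N, or if a joint passes its speed limit or range.

## Robot

A 6-joint arm with a two-finger parallel gripper is mounted at the origin on a cart in front of the work surface, level with it; the furniture and walls round the work are solid. World frame = base frame: x ahead of the robot, y to its left, z up, the work surface at z = 0. Lengths are in m, angles in degrees, forces in N, time in s.
With the tool pointing down it reaches from about 0.35 to 0.875 m from the base axis. Payload 4.2 kg.
Tool frame: the origin (TCP) lies on the centre line of the jaws, within the pads' length; the fingertips stand tip_reach ahead of it and the grasp point (between the pads) is the TCP (tip_reach is the distance from the TCP to the fingertips, in m); z points along the fingers, y is the line along which they close (so a half turn about z gives the same grasp; the last joint's range is limited). The gripper opens to 87 mm and grips with 3 to 60 N. Pads are 19 mm wide; open, the fingers measure 117 mm over their backs; the gripper's body (75 mm by 190 mm) begins 51 mm behind the grasp point.
Start: joints at [-62.246, 22.042, 0.453, 0, -68.411, -14.817], TCP at [0.14, -0.609, 0.242] pointing down, gripper open.
Joint ranges: [-179.83, 179.83], [-69.29, 118.12], [-61.27, 80.66], [-181.25, 117.63], [-171.15, -9.14], [-177.46, 177.46]. Speed limits (degrees/s): [159.86, 159.86, 180, 180, 180, 180].

## Interface

Orientations are given as a 3x3 rotation matrix whose columns are the frame's x, y, z axes.
In Python, from station import sense, capture, finish_job, tip_reach gives the robot as it stands.
- The arm moves only by the tool arm_command, never from a script. Its argument "deltas" is a list of rows, each a list of 7 numbers: the turn, a rotation vector about the tool's x, y, z in rad, then the shift along the tool's x, y, z in cm, then the closure, from -1 (fully open) to 1 (shut), so that 0 is half open. In form: [[rx, ry, rz, dx, dy, dz, hand], ...]. A call has 1 to 8 rows; each row is the pose to reach, as a shift and turn from the pose commanded when the call began, along the tool's axes at that moment; what a row does not reach only later rows make up. A row lasts 1/12 s, in which the tool goes at most 41.7 mm and 7.16 degrees, less where a joint would pass 70% of its speed; a pose out of reach is approached as far as the arm can. A call with a gripper value outside its range is refused whole. The fingers move at their own pace and stop on an object; the grip force is fixed at half the most. Time passes only in rows, so rows that repeat a pose let the fingers close. It gives the time, the measured TCP pose, the force, the opening and the grip force at its end, in the units of the state.
- sense(): the state, without advancing time (a new reading comes with each control period).
- capture(name): name is "scene" or "top" or "wrist"; returns a dict with "pixels" (480x640x3 uint8, blue, green, red), "fovy" (degrees; the focal length in pixels is half the picture's height over the tangent of half this angle, whatever the lens; pixels are square), "cx", "cy" (the principal point, pixels), "rvec" (rotation vector, rad) and "tvec" (3), from world to camera coordinates, as OpenCV has them. Camera axes: x right, y down, z forward; pixel columns grow to the right and rows downward; lengths in m; the calibration is good to about 2 mm. A picture is of the moment at which its call begins. There is no depth.
- finish_job(): hands the job in; it is judged then, once.
The state is a dict: "time_s": time; "joints": joint angles; "joint_velocities": joint speeds; "effort": joint torques, N m; "tcp_pos": TCP position; "ee_rot": TCP orientation; "wrist_force": force on the tool from outside, world axes, zero at the start; "moment": the same for the moment, N m; "gripper_width": opening from 0.0 (shut) to 1.0 (fully open); "gripper_force": force on a finger pad.
Only numpy, scipy, OpenCV 4.12 (cv2) and the standard library are available. Lean on these libraries where they do the work, as an engineer would, in place of code of your own. Each camera call takes 0.05 s, during which the arm holds its last target. There are 200 camera calls.

## Working session

There is one attempt and no reset: what is moved stays moved. The work goes in short steps, Python scripts to look and compute and a tool call to move; the robot and the scene stay as the last step left them, time stands still between calls to the robot, and variables do not carry over. Pictures are saved under pics/ and viewed, at most 10 in all, crops included, and the job is handed in when it is done.

Besides the shell and the picture viewer there is one more tool, called as a command line: name --pt "numbers of a row" for each row, then --argument value for the rest. arm_command: Moves the arm, as the interface text tells. Its arguments: {"type":"object","properties":{"deltas":{"type":"array"}},"required":["deltas"]}

```bash
mkdir -p pics
cat > h.py <<'E'
import numpy as np, cv2
from station import sense, capture, finish_job, tip_reach
def cam(c):
    f=240/np.tan(np.radians(c["fovy"])/2)
    return np.array([[f,0,c["cx"]],[0,f,c["cy"]],[0,0,1.]]), cv2.Rodrigues(np.array(c["rvec"],float))[0], np.array(c["tvec"],float).ravel()
def ray(c,p):
    K,R,t=cam(c); return -R.T@t, R.T@np.linalg.solve(K,[p[0],p[1],1.])
def onz(c,p,z):
    o,d=ray(c,p); return o+d*(z-o[2])/d[2]
def tri(obs):
    A=np.zeros((3,3)); b=np.zeros(3)
    for c,p in obs:
        o,d=ray(c,p); d/=np.linalg.norm(d); M=np.eye(3)-np.outer(d,d); A+=M; b+=M@o
    return np.linalg.solve(A,b)
E
python3 - <<'E'
from h import *
import pickle
s=sense();print(s,tip_reach)
D={}
for n in("scene","top","wrist"):
    D[n]=c=capture(n); cv2.imwrite(f"pics/{n}0.png",c["pixels"]); print(n,c["fovy"],ray(c,(320,240)))
pickle.dump(D,open("d0.pkl","wb"))
E
```

```text
{'time_s': 0.0, 'joints': array([-6.22460532e+01,  2.20917169e+01,  3.80486256e-01, -3.03398431e-02,
       -6.84111891e+01, -1.48167994e+01]), 'joint_velocities': array([ 0.1072878 ,  0.05326917,  0.03081276,  0.05201237,  0.03947951,
       -0.16187925]), 'effort': array([ 9.58508717e-04, -3.90664816e+01,  1.87403619e+01,  4.21975181e+00,
        1.09643143e-02, -1.88203589e-04]), 'tcp_pos': array([ 0.1398309 , -0.60858383,  0.24045082]), 'ee_rot': array([[-9.74659946e-01, -2.23691029e-01, -5.59215011e-04],
       [-2.23691717e-01,  9.74657643e-01,  2.12006686e-03],
       [ 7.08032459e-05,  2.19143602e-03, -9.99997596e-01]]), 'wrist_force': array([-0.22050803, -1.43017145, -0.35899506]), 'moment': array([0.03813202, 0.01100233, 0.01363037]), 'gripper_force': 0.0, 'gripper_width': 0.9996266616408978} 0.019
scene 48.423001431760916 (array([-0.13612249, -0.58821919,  0.50000857]), array([ 0.76415526,  0.3826536 , -0.51927758]))
top 55.83475229176811 (array([ 0.43199429, -0.24815398,  0.89083325]), array([ 0.09151687, -0.00644568, -0.99579773]))
wrist 59.378566410843646 (array([ 0.0710506 , -0.62514094,  0.38319655]), array([ 0.24343294,  0.05143694, -0.96861448]))
```

View pics/top0.png

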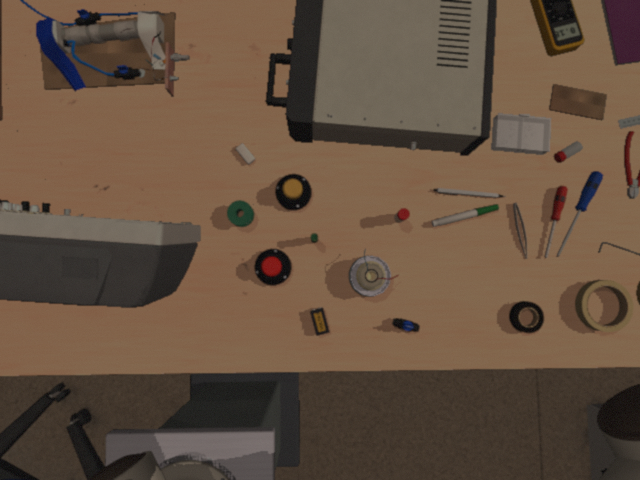

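View pics/scene0.png

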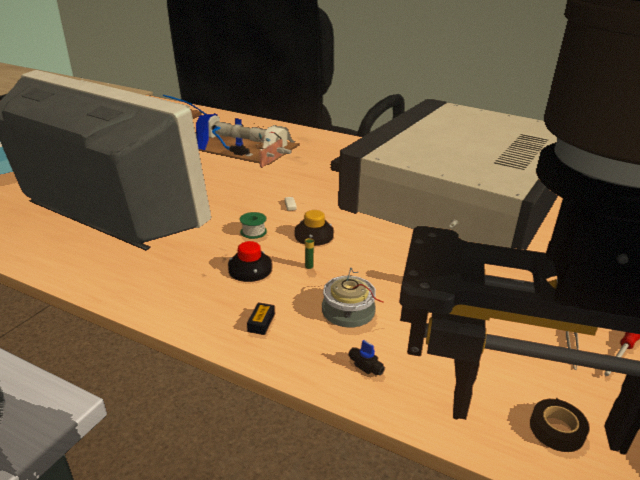

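Run:
```python
from h import *
import pickle
D=pickle.load(open("d0.pkl","rb"))
def blobs(n,lo,hi,box):
    im=D[n]["pixels"]; x0,y0,x1,y1=box
    m=cv2.inRange(cv2.cvtColor(im,cv2.COLOR_BGR2HSV),lo,hi)[y0:y1,x0:x1]
    k,_,st,ce=cv2.connectedComponentsWithStats(m); i=1+np.argmax(st[1:,4]); print(n,st[i]+[x0,y0,0,0,0],ce[i]+[x0,y0]); return ce[i]+[x0,y0]
blobs("top",(12,120,90),(30,255,255),(275,172,310,208)); blobs("scene",(12,120,90),(30,255,255),(298,205,332,235))
P={"earth":((291.5,189),(314.5,215)),"trip":((271.5,266.5),(248.5,247.5)),"piezo":((371,276),(350,286)),"aa":((314,238),(309,240)),"vial":((403,214),None),"valve":((407,325),(369,350))}
for k,(a,b) in P.items():
    print(k,tri([(D["top"],a),(D["scene"],b)]) if b else "", onz(D["top"],a,.045))
# instrument edges, top view at assumed z .13
for p in((290,138),(465,150),(490,100),(200,230),(150,300)): print(p,onz(D["top"],p,.13))
t=D["top"]["pixels"][160:310,230:430]; s=D["scene"]["pixels"][195:345,220:420]
cv2.imwrite("pics/crop.png",np.vstack([cv2.resize(t,(400,300),interpolation=2),cv2.resize(s,(400,300),interpolation=2)]))
```

```text
top [284 179  18  18 265] [292.47169811 187.78113208]
scene [298 205  34  23 680] [314.63235294 214.65735294]
earth [ 0.60846854 -0.20176711  0.04226017] [ 0.60726798 -0.20080459  0.045     ]
trip [ 0.46089709 -0.16189403  0.04243784] [ 0.46111517 -0.16262641  0.045     ]
piezo [ 0.44155664 -0.34845481  0.04442028] [ 0.44130248 -0.34789618  0.045     ]
aa [ 0.51307457 -0.24283629  0.05281363] [ 0.51362087 -0.24241812  0.045     ]
vial  [ 0.55725386 -0.41079774  0.045     ]
valve [ 0.34912565 -0.41733015  0.02698288] [ 0.3502616  -0.41252638  0.045     ]
(290, 138) [ 0.67861652 -0.20353252  0.13      ]
(465, 150) [ 0.65458106 -0.50424571  0.13      ]
(490, 100) [ 0.74288546 -0.55125     0.13      ]
(200, 230) [ 0.52110295 -0.05081521  0.13      ]
(150, 300) [0.40480837 0.03092036 0.13      ]
```

View pics/crop.png

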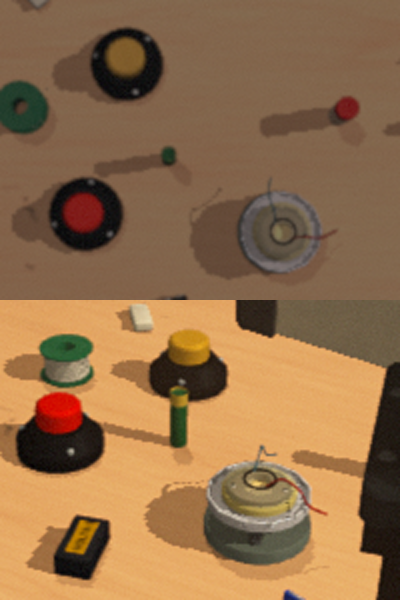

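The top view puts the earth cap at (292.5,188.5), the trip cap at (271.5,266.5) and the cell ring at (371.5,275.5). The scene view puts them at (314.5,215), (248.5,247.5) and (350,285). The triangulated heights of 42–44 mm agree with the 45–46 mm given. Next I close the fingers and head toward the earth button.

arm_command --pt "0 0 0.028 -1.5 0.8 0 1" --pt "0 0 0.056 -4.5 2.4 0 1" --pt "0 0 0.084 -8 4.3 0 1" --pt "0 0 0.112 -11.5 6.2 0 1" --pt "0 0 0.14 -15 8 0 1" --pt "0 0 0.168 -18.5 9.9 0 1" --pt "0 0 0.196 -22 11.8 0 1" --pt "0 0 0.226 -25 13.4 0 1"

```text
time_s: 0.82
tcp_pos: [0.3549, -0.4206, 0.2414]
ee_rot: [[-1.0, 0.001, -0.0], [0.001, 1.0, 0.0], [0.0, 0.0, -1.0]]
wrist_force: [-0.1, -0.9, 0.3]
gripper_width: 0.473
gripper_force: 0.0
```

Run:
```python
from h import *
import pickle
s=sense();print(s['time_s'],s['tcp_pos'],s['ee_rot'].round(3),s['wrist_force'],s['gripper_width'])
c=capture("wrist");pickle.dump(c,open("w1.pkl","wb"));cv2.imwrite("pics/w1.png",c["pixels"])
```

```text
0.8167 [ 0.35494564 -0.4205898   0.24143625] [[-1.     0.001 -0.   ]
 [ 0.001  1.     0.   ]
 [ 0.     0.    -1.   ]] [-0.13326243 -0.8637614   0.34097284] 0.4731262300379032
```

View pics/w1.png

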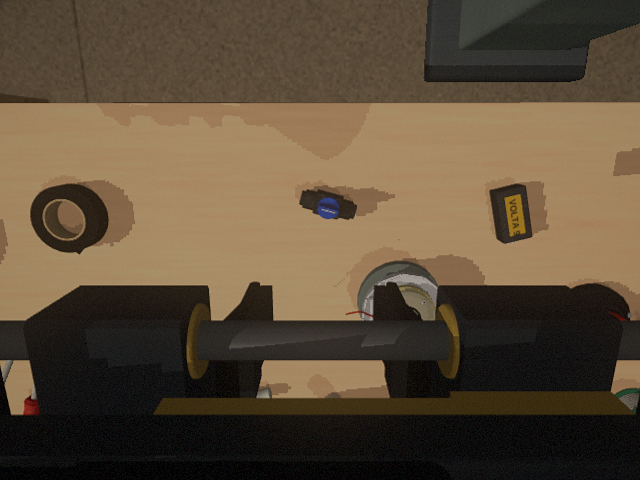

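The wrist view shows the valve at (328,205), the battery at (512,215), and the stage partly hidden by the gripper at (400,300). I continue to above the earth button.

arm_command --pt "0 0 0 -2 1.7 0 1" --pt "0 0 0 -5 4.3 0 1" --pt "0 0 0 -8 6.9 0 1" --pt "0 0 0 -11 9.5 0 1" --pt "0 0 0 -14 12.1 0 1" --pt "0 0 0 -17 14.7 0 1" --pt "0 0 0 -20 17.3 0 1" --pt "0 0 0 -22 19 0 1"

```text
time_s: 1.53
tcp_pos: [0.5757, -0.2301, 0.241]
ee_rot: [[-1.0, -0.002, -0.0], [-0.002, 1.0, 0.0], [0.0, 0.0, -1.0]]
wrist_force: [0.0, -0.9, 0.4]
gripper_width: 0.007
gripper_force: 0.0
```

arm_command --pt "0 0 0 -1.5 1.5 0 1" --pt "0 0 0 -2.5 2.5 1 1" --pt "0 0 0 -3.4 3.1 3 1" --pt "0 0 0 -3.4 3.1 5.5 1" --pt "0 0 0 -3.4 3.1 8 1" --pt "0 0 0 -3.4 3.1 9.5 1" --pt "0 0 0 -3.4 3.1 10 1" --pt "0 0 0 -3.4 3.1 10 1"

```text
time_s: 2.2
tcp_pos: [0.6062, -0.2018, 0.1393]
ee_rot: [[-1.0, 0.001, -0.005], [0.001, 1.0, 0.001], [0.005, 0.001, -1.0]]
wrist_force: [-0.9, -1.2, 0.1]
gripper_width: 0.006
gripper_force: 0.0
```

Run:
```python
from h import *
import pickle
s=sense();print(s['time_s'],s['tcp_pos'],s['ee_rot'].round(3),s['wrist_force'],s['gripper_width'])
D={}
for n in("wrist","scene","top"): D[n]=capture(n)
pickle.dump(D,open("d2.pkl","wb"))
cv2.imwrite("pics/m2.png",np.hstack([cv2.resize(D["wrist"]["pixels"],(400,300)),cv2.resize(D["scene"]["pixels"][120:345,200:500],(400,300))]))
```

```text
2.2 [ 0.60620884 -0.20178033  0.13926811] [[-1.     0.001 -0.005]
 [ 0.001  1.     0.001]
 [ 0.005  0.001 -1.   ]] [-0.86057064 -1.22852501  0.12649329] 0.0060464119417067315
```

View pics/m2.png

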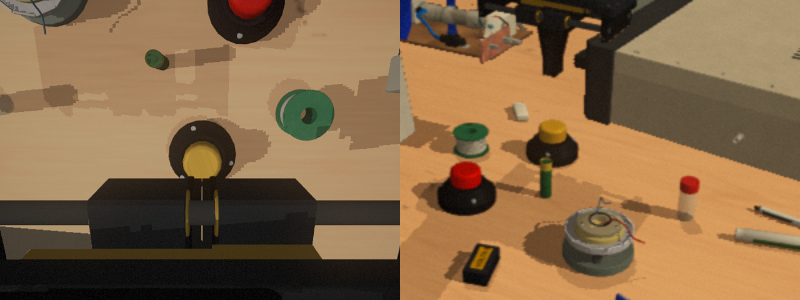

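The wrist view shows the gold cap at about (325,256) full scale, just ahead of the closed tips. The scene view shows the tips above and behind the cap. Now I check their alignment.

Run:
```python
from h import *
import pickle
D=pickle.load(open("d2.pkl","rb"));c=D["wrist"]
m=cv2.inRange(cv2.cvtColor(c["pixels"],cv2.COLOR_BGR2HSV),(15,120,100),(32,255,255))[215:292,270:380]
k,_,st,ce=cv2.connectedComponentsWithStats(m);i=1+np.argmax(st[1:,4]);st=st[i]+[270,215,0,0,0];print(st)
for p in((325,258),(st[0]+st[2]/2,258)): print(onz(c,p,.045), tri([(c,p),(D["top"],(292.5,188.5))]) if 0 else "")
K,R,t=cam(c)
for P in((.606,-.202,.12),(.627,-.202,.045),(.589,-.202,.045),(.608,-.183,.045),(.608,-.221,.045)):
    q=K@(R@np.array(P)+t);print(P,q[:2]/q[2])
d=pickle.load(open("d0.pkl","rb"))
for z in(.2,.15,.1,.0): print(z,[onz(d["top"],p,z)[:2].round(3) for p in((290,138),(300,125))])
s=sense();print(s['tcp_pos'],s['wrist_force'])
```

```text
[ 292  230   63   60 2794]
[ 0.60694999 -0.20085438  0.045     ] 
[ 0.60695005 -0.20173585  0.045     ] 
(0.606, -0.202, 0.12) [323.24703457 307.51319701]
(0.627, -0.202, 0.045) [323.038672   290.05748815]
(0.589, -0.202, 0.045) [323.06147829 228.16298014]
(0.608, -0.183, 0.045) [355.34707458 259.71321375]
(0.608, -0.221, 0.045) [290.75138564 259.70945041]
0.2 [array([ 0.656, -0.208]), array([ 0.677, -0.223])]
0.15 [array([ 0.672, -0.205]), array([ 0.694, -0.222])]
0.1 [array([ 0.688, -0.202]), array([ 0.712, -0.22 ])]
0.0 [array([ 0.721, -0.196]), array([ 0.747, -0.216])]
[ 0.60834543 -0.20202894  0.14287911] [0.31905414 0.03411841 0.70497   ]
```

arm_command --pt "0 0 0 0 0 1 1" --pt "0 0 0 0 0 2.5 1" --pt "0 0 0 0 0 4 1" --pt "0 0 0 0 0 5.5 1" --pt "0 0 0 0 0 6.5 1" --pt "0 0 0 0 0 7 1" --pt "0 0 0 0 0 7 1" --pt "0 0 0 0 0 7 1"

```text
time_s: 3.02
tcp_pos: [0.6081, -0.2017, 0.072]
ee_rot: [[-1.0, 0.0, 0.001], [0.0, 1.0, -0.0], [-0.001, -0.0, -1.0]]
wrist_force: [-0.3, 0.2, -0.5]
gripper_width: 0.002
gripper_force: 0.0
```

arm_command --pt "0 0 0 0 0 0 1" --pt "0 0 0 0 0 0 1"

```text
time_s: 3.18
tcp_pos: [0.6083, -0.2017, 0.0726]
ee_rot: [[-1.0, 0.0, 0.002], [0.0, 1.0, -0.0], [-0.002, -0.0, -1.0]]
wrist_force: [-0.4, -0.8, 0.1]
gripper_width: 0.004
gripper_force: 0.0
```

arm_command --pt "0 0 0 0 0 0.2 1" --pt "0 0 0 0 0 0.4 1" --pt "0 0 0 0 0 0.6 1" --pt "0 0 0 0 0 0.7 1" --pt "0 0 0 0 0 0.7 1"

```text
time_s: 3.6
tcp_pos: [0.6075, -0.2015, 0.0644]
ee_rot: [[-1.0, 0.0, -0.001], [0.0, 1.0, 0.0], [0.001, 0.0, -1.0]]
wrist_force: [-0.3, 0.7, 1.6]
gripper_width: 0.003
gripper_force: 0.7
```

arm_command --pt "0 0 0 0 0 0.1 1" --pt "0 0 0 0 0 0.15 1"

```text
time_s: 3.77
tcp_pos: [0.6076, -0.2016, 0.0631]
ee_rot: [[-1.0, 0.0, -0.0], [0.0, 1.0, -0.0], [0.0, -0.0, -1.0]]
wrist_force: [-0.5, 0.0, 1.9]
gripper_width: 0.008
gripper_force: 0.9
```

arm_command --pt "0 0 0 0 0 0.05 1" --pt "0 0 0 0 0 0.05 1"

```text
time_s: 3.93
tcp_pos: [0.6076, -0.2016, 0.0626]
ee_rot: [[-1.0, 0.0, -0.0], [0.0, 1.0, -0.0], [0.0, -0.0, -1.0]]
wrist_force: [-1.7, -0.1, 1.9]
gripper_width: 0.006
gripper_force: 1.0
```

arm_command --pt "0 0 0 0 0 0 1"

```text
time_s: 4.02
tcp_pos: [0.6076, -0.2016, 0.0627]
ee_rot: [[-1.0, 0.0, -0.0], [0.0, 1.0, -0.0], [0.0, -0.0, -1.0]]
wrist_force: [-1.0, 0.2, 1.6]
gripper_width: 0.01
gripper_force: 1.0
```

arm_command --pt "0 0 0 0 0 0 1" --pt "0 0 0 0 0 0 1" --pt "0 0 0 0 0 -1 1" --pt "0 0 0 0 0 -3 1" --pt "0 0 0 0 0 -5.5 1" --pt "0 0 0 0 0 -8 1" --pt "0 0 0 0 0 -9 1" --pt "0 0 0 0 0 -9 1"

```text
time_s: 4.68
tcp_pos: [0.6096, -0.2019, 0.1563]
ee_rot: [[-1.0, -0.0, 0.007], [-0.0, 1.0, -0.001], [-0.007, -0.001, -1.0]]
wrist_force: [0.0, -1.1, 0.4]
gripper_width: 0.005
gripper_force: 0.0
```

Run:
```python
from h import *
import pickle
s=sense();print(s['time_s'],s['tcp_pos'],s['wrist_force'])
d=pickle.load(open("d0.pkl","rb"));e=pickle.load(open("d2.pkl","rb"))
print(tri([(d["top"],(371.5,275.5)),(d["scene"],(350,284.5))]),onz(d["top"],(371.5,275.5),.046))
c=capture("wrist");pickle.dump(c,open("w3.pkl","wb"))
t=capture("top");cv2.imwrite("pics/t3.png",np.hstack([cv2.resize(c["pixels"],(400,300)),cv2.resize(t["pixels"][150:330,220:460],(400,300))]))
```

```text
4.6833 [ 0.60957799 -0.20191858  0.15627114] [ 0.01082344 -1.06452475  0.41280587]
[ 0.44219874 -0.34863429  0.04678925] [ 0.44220892 -0.34872951  0.046     ]
```

View pics/t3.png

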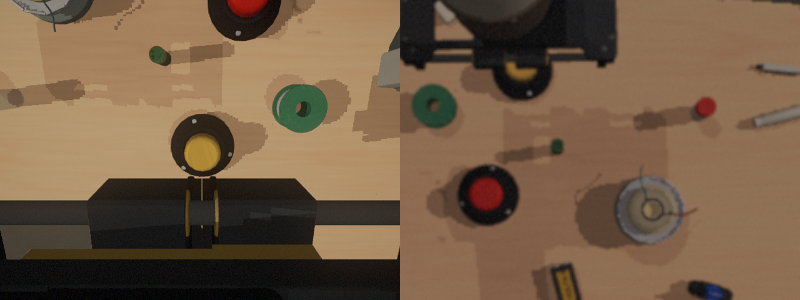

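Earth was touched at about 2 N and released, and the button is back up. In the wrist half of the picture the cap is at (203,152). In the top half the cell ring is at (653,210), which puts the cell at (0.442, -0.349, 0.046). Now I move there.

arm_command --pt "0 0 0 1 -0.9 0 1" --pt "0 0 0 3 -2.7 0 1" --pt "0 0 0 5.5 -4.9 0 1" --pt "0 0 0 8.3 -7.3 0 1" --pt "0 0 0 11.1 -9.8 0 1" --pt "0 0 0 13.6 -12 0 1" --pt "0 0 0 15.6 -13.8 0 1" --pt "0 0 0 16.6 -14.7 0 1"

```text
time_s: 5.45
tcp_pos: [0.4374, -0.3498, 0.1508]
ee_rot: [[-1.0, 0.003, -0.004], [0.003, 1.0, 0.002], [0.004, 0.002, -1.0]]
wrist_force: [0.2, -0.2, -0.5]
gripper_width: 0.007
gripper_force: 0.0
```

arm_command --pt "0 0 0 0 0 0 1" --pt "0 0 0 0 0 1 1" --pt "0 0 0 0 0 2.5 1" --pt "0 0 0 0 0 4 1" --pt "0 0 0 0 0 5 1" --pt "0 0 0 0 0 5.5 1" --pt "0 0 0 0 0 5.5 1" --pt "0 0 0 0 0 5.5 1"

```text
time_s: 6.12
tcp_pos: [0.4421, -0.3483, 0.0973]
ee_rot: [[-1.0, -0.001, -0.001], [-0.001, 1.0, -0.0], [0.001, -0.0, -1.0]]
wrist_force: [-0.0, -0.2, -1.1]
gripper_width: 0.003
gripper_force: 0.0
```

Run:
```python
from h import *
s=sense();print(s['time_s'],s['tcp_pos'],s['wrist_force'])
c=capture("wrist");t=capture("scene")
cv2.imwrite("pics/t4.png",np.hstack([c["pixels"][100:400,120:520],cv2.resize(t["pixels"][200:350,240:440],(400,300))]))
```

```text
6.1167 [ 0.44208722 -0.34831391  0.09727193] [-0.0399351  -0.2000256  -1.14417853]
```

View pics/t4.png

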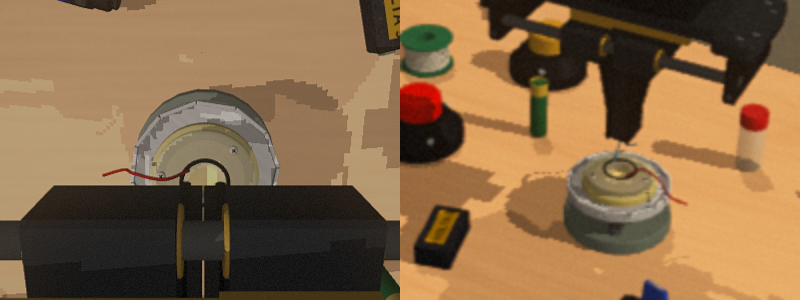

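The closed tips hang directly over the black ring, at (205,180) in the wrist crop and (620,150) in the scene crop. I lower gently.

arm_command --pt "0 0 0 0 0 1 1" --pt "0 0 0 0 0 2 1" --pt "0 0 0 0 0 2.5 1" --pt "0 0 0 0 0 2.7 1" --pt "0 0 0 0 0 2.9 1" --pt "0 0 0 0 0 3.1 1" --pt "0 0 0 0 0 3.2 1" --pt "0 0 0 0 0 3.2 1"

```text
time_s: 6.88
tcp_pos: [0.4417, -0.3486, 0.0656]
ee_rot: [[-1.0, 0.0, 0.0], [0.0, 1.0, -0.0], [-0.0, -0.0, -1.0]]
wrist_force: [-1.3, 0.4, 0.5]
gripper_width: 0.004
gripper_force: 0.5
```

arm_command --pt "0 0 0 0 0 0.1 1" --pt "0 0 0 0 0 0.2 1"

```text
time_s: 7.05
tcp_pos: [0.4417, -0.3487, 0.0639]
ee_rot: [[-1.0, 0.0, 0.001], [0.0, 1.0, -0.0], [-0.001, -0.0, -1.0]]
wrist_force: [-0.2, 0.1, 1.6]
gripper_width: 0.009
gripper_force: 0.9
```

arm_command --pt "0 0 0 0 0 0 1" --pt "0 0 0 0 0 0 1" --pt "0 0 0 0 0 0 1" --pt "0 0 0 0 0 0 1"

```text
time_s: 7.38
tcp_pos: [0.4417, -0.3487, 0.0637]
ee_rot: [[-1.0, 0.0, 0.0], [0.0, 1.0, -0.0], [-0.0, -0.0, -1.0]]
wrist_force: [-0.7, 0.4, 2.7]
gripper_width: 0.004
gripper_force: 0.9
```

arm_command --pt "0 0 0 0 0 0 1" --pt "0 0 0 0 0 -0.3 1" --pt "0 0 0 0 0 -1 1" --pt "0 0 0 0 0 -3 1" --pt "0 0 0 0 0 -6 1" --pt "0 0 0 0 0 -9 1" --pt "0 0 0 0 0 -12 1" --pt "0 0 0 0 0 -14 1"

```text
time_s: 8.05
tcp_pos: [0.4423, -0.3489, 0.2072]
ee_rot: [[-1.0, -0.0, 0.004], [-0.0, 1.0, -0.002], [-0.004, -0.002, -1.0]]
wrist_force: [0.4, 0.4, -0.5]
gripper_width: 0.002
gripper_force: 0.0
```

arm_command --pt "0 0 0 0 -1 -1 1" --pt "0 0 0 0 -3 -2 1" --pt "0 0 0 0 -6 -3 1" --pt "0 0 0 0 -9 -3 1" --pt "0 0 0 0 -11 -3 1" --pt "0 0 0 0 -12 -3 1" --pt "0 0 0 0 -12 -3 1" --pt "0 0 0 0 -12 -3 1"

```text
time_s: 8.72
tcp_pos: [0.4412, -0.4681, 0.233]
ee_rot: [[-1.0, 0.001, -0.001], [0.001, 1.0, 0.001], [0.001, 0.001, -1.0]]
wrist_force: [-0.0, 0.5, -0.1]
gripper_width: -0.002
gripper_force: 0.0
```

Run:
```python
from h import *
s=sense();print(s['time_s'],s['tcp_pos'],s['wrist_force'])
c=capture("top");t=capture("scene")
cv2.imwrite("pics/t5.png",np.hstack([cv2.resize(c["pixels"][150:345,220:480],(400,300)),cv2.resize(t["pixels"][170:395,200:500],(400,300))]))
```

```text
8.7167 [ 0.44121604 -0.4680575   0.23304932] [-0.04738971  0.4618907  -0.0940541 ]
```

View pics/t5.png

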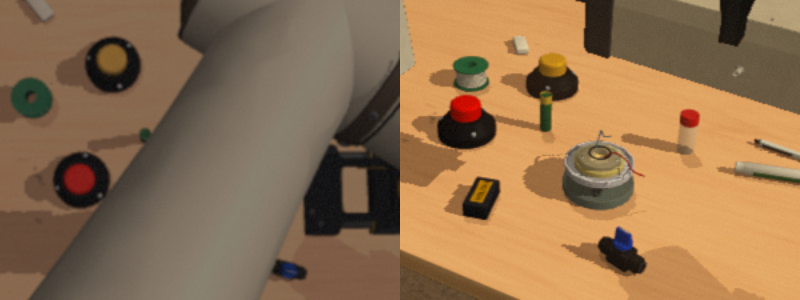

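The cell is still on its stage at (598,160) in the scene half. The buttons are up, nothing has moved, and the gripper is clear.

```bash
python3 -c "
from station import finish_job
print(finish_job())"
```

```text
the job is handed in; nothing more can be done
None
```

I touched the earth button first and then the middle of the piezo cell, each at about 2 N for roughly half a second and well short of its stop, then withdrew clear and handed the job in at about 9 s. The trip button was never touched, and in the final scene picture nothing had moved.

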